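Fit the spectrometer's cover plate and probe its seam

ROBOT

A 6-joint arm with a two-finger parallel gripper is mounted at the origin on the work surface. World frame = base frame: x ahead of the robot, y to its left, z up, the work surface at z = 0. Lengths are in mm, angles in rad, forces in N, time in s.
With the tool pointing down it reaches from about 400 to 925 mm from the base axis. Payload 12.5 kg.
Tool frame: the origin (TCP) lies at the very end of the fingers, on their centre line; the grasp point (between the pads) lies 19 mm behind it; z points along the fingers, y is the line along which they close (so a half turn about z gives the same grasp; the last joint's range is limited). The gripper opens to 95 mm and grips with 3 to 60 N. Pads are 20 mm wide; open, the fingers measure 119 mm over their backs; the gripper's body (75 mm by 180 mm) begins 59 mm behind the grasp point.
Start: joints at [-1.422, 0.491, 1.559, -0, 1.092, -0.106], TCP at [157.555, -604.833, 214.661] pointing down, gripper open.
Joint ranges: [-3.1, 3.1], [-0.84, 2.19], [0.05, 2.79], [-1.13, 4.28], [0.06, 2.93], [-2.69, 2.69]. Speed limits (rad/s): [2.22, 2.22, 2.79, 3.14, 3.14, 3.14].

INTERFACE

Orientations are given as [roll, pitch, yaw] about the fixed x, y, z axes, in that order (R = Rz(yaw) Ry(pitch) Rx(roll)).
In Python, from cell import * gives the robot as it stands.
- The arm moves only by the tool jog_arm, never from a script. Its argument "targets" is a list of rows, each an object with "turn": the turn, a rotation vector about the world's x, y, z in degrees, a list of three; "slide": the shift along the world's x, y, z in mm, a list of three; "claw": the opening in per cent of the stroke, from 0 (shut) to 100 (fully open). In form: [{"turn": [wx, wy, wz], "slide": [x, y, z], "claw": claw}, ...]. A call has 1 to 5 rows; each row shifts and turns the commanded pose from where the row before left it; what a row does not reach is not made up. A row lasts 1/8 s, in which the tool goes at most 62.5 mm and 10.7 degrees, less where a joint would pass 70% of its speed; a pose out of reach is approached as far as the arm can. A call with a gripper value outside its range is refused whole. The fingers move at their own pace and stop on an object; the grip force is fixed at half the most. Time passes only in rows, so rows that do not move let the fingers close. It gives the time, the measured TCP pose, the force, the opening and the grip force at its end, in the units of the state.
- state(): the state, without advancing time (a new reading comes with each control period).
- read_camera(name): name is "scene" or "top"; returns a dict with "frame" (384x512x3 uint8, blue, green, red), "mtx" (3x3 intrinsics, pixels), "R" (3x3) and "t" (3): a world point X has camera coordinates R X + t. Camera axes: x right, y down, z forward; pixel columns grow to the right and rows downward; lengths in mm; the calibration is good to about 2 mm. A picture is of the moment at which its call begins. There is no depth.
- job_done(): hands the job in; it is judged then, once.
Trained networks look in the newest picture that a camera, given by its name, has taken for a name from the list of things; names that differ only in an ending like _2 or _b are one class to them, and where a whole thing is asked for, a point or a joint stands for the part that bears it (a point fixed in the world has none). Each returns a list of dicts, best first, with "conf" (0 to 1); they miss things now and then, are a little off and sometimes report something else, mostly with a low value. They report only what shows in the picture. A call takes as long as a camera call. They do not tell look-alikes from the thing itself.
- look_for(query, camera): "xy" ([column, row] in pixels, amid what is visible of it).
The state is a dict: "t": time; "joints": joint angles; "qvel": joint speeds; "tau": joint torques, N m; "eef_pos": TCP position; "tcp_rot": TCP orientation; "ft_force": force on the tool from outside, world axes, zero at the start; "moment": the same for the moment, N m; "opening": opening from 0.0 (shut) to 1.0 (fully open); "grip_force": force on a finger pad.
Only numpy, scipy, OpenCV 4.12 (cv2) and the standard library are available. Lean on these libraries where they do the work, as an engineer would, in place of code of your own. Each camera call takes 0.05 s, during which the arm holds its last target. There are 200 camera calls.

TASK

Lower the aluminium cover plate over the two pins of the sample-compartment frame until it lies flush, and let go of it. Then take the orange seam probe from its stand and draw its ball tip along the slot beside the plate, touching the sprung brass bar at the bottom all the way from the red dot to the green dot, slowly (about 2 or 3 cm a second, never over 7) and with a light, steady touch of about 4 N (between 1 and 7). Hang the probe back in its stand, with the plate still flush, and leave the sample dishes where they are.

Things in the scene. Friction and masses are not known exactly. Their poses are not given: they have to be found in the camera images.
- frame: Fixed sample-compartment frame, 130 (x) x 170 (y) x 58 mm high, origin at the centre of its underside, z up. Light blue seat (top at 50 mm) on its +x side; white wall (top at 58 mm, red and green dots) on its -x side. Between them, along y at x = -31 mm, an open slot 14 mm wide and 134 mm long, with a sprung brass bar at its bottom. The fitted plate's edge is flush with the slot's edge.
- seat (a point): Centre of the blue seat's top face, where the centre of the cover plate's underside belongs. Two upright steel pins stand on the seat at y = -50 and +50 mm from here: 10 mm diameter, 20 mm tall, the top 5 mm tapered. Axes as the frame's (y from pin to pin, z up).
- seam_start (a point): Start of the run, by the red dot: on the slot's centre line, level with the top of the white wall, 50 mm before the slot's middle. Axes as the frame's: y along the slot towards the green dot.
- seam_mid (a point): Middle of the slot, level with the white wall's top; y along the slot to the green dot. The brass bar fills the slot's length; it gives 1 mm per newton, up to 12 mm. Its height and slope differ each time, are not reported and must be felt: at the middle its top lies 16 to 34 mm below this point, it slopes up to 0.06 rad along the slot, either way.
- seam_end (a point): End of the run, by the green dot, 100 mm from the start: on the slot's centre line, level with the top of the white wall. Axes as the frame's.
- plate_grip (a point): Centre of the black grip bar (20 mm wide in x, 56 mm long in y, 42 mm tall) on top of the loose aluminium cover plate, 32 mm above the plate's underside. Plate: 80 (x) x 130 (y) x 8 mm, 0.25 to 0.5 kg, two through holes of 13.5 mm at y = -50 and +50 mm; the same when turned by half a turn. Axes: y along the grip bar, z up.
- plate_bottom (a point): Centre of the cover plate's underside, between the two holes. Axes as plate_grip.
- plate: The cover plate as a body, origin at the centre of its underside.
- probe_grip (a point): Centre of the orange square handle (18 x 18 mm, 52 mm tall) of the loose seam probe, 34 mm above the underside of its flange and 122 mm above its tip. Axes: x and y square to the handle's faces, z up along the probe. It hangs upright in its stand at the start; 0.12 kg.
- probe_flange (a point): Centre of the underside of the probe's round steel flange (34 mm diameter, 6 mm thick) below the handle; the flange rests on the stand. Below it a thin shaft, 6 mm in diameter.
- probe_tip (a point): Lowest point of the probe's white ball tip (8 mm diameter), 88 mm below the flange's underside, on the probe's axis.
- probe: The probe as a body, origin at the centre of its flange's underside.
- stand_mouth (a point): Centre of the hole (23 mm diameter, through a 10 mm thick top) in the top of the fixed grey probe stand, 100 mm above the table; the underside of the flange rests here. The stand is 60 x 60 mm at the top, 80 x 80 mm at the foot. The probe's shaft goes down through the hole and ends 12 mm above the table.
- dish_a: Closed clear sample dish with yellow tabs, loose, 94 mm diameter, 18 mm high, origin at the centre of its underside. A bystander.
- dish_b: Closed clear sample dish with yellow tabs, loose, 94 mm diameter, 18 mm high, origin at the centre of its underside. A bystander.
- dish_c: Closed clear sample dish with yellow tabs, loose, 94 mm diameter, 18 mm high, origin at the centre of its underside. A bystander.
- dish_d: Closed clear sample dish with yellow tabs, loose, 94 mm diameter, 18 mm high, origin at the centre of its underside. A bystander.
Things that resemble listed ones, but are neither listed nor needed, are in the scene too. Of the things like the probe, leave any that is blue or turquoise; of the rest the smaller one is meant.

How it is judged (in metres and radians):
On the way, in this order (a step that is already met when the one before it is completed fails the run):
1. the cover plate lies flush on its seat over both pins, let go (z of plate_bottom in the frame of seat between -0.002 and 0.002 m and horizontal distance between plate_bottom and seat below 0.004 m and angle between the y axis of plate_bottom and the y axis of seat, either way round below 0.05 rad and angle between plate_bottom's own z axis and vertical below 0.025 rad and contact force between plate and the fingers below 0.05 N), for 0.2 s.
2. the probe's tip, in the slot 50 mm before its middle (within 6 mm), touches with 1 to 7 N (y of probe_tip in the frame of seam_mid between -0.056 and -0.044 m and x of probe_tip in the frame of seam_mid between -0.005 and 0.005 m and z of probe_tip in the frame of seam_mid below -0.008 m and contact force between probe and frame between 1 and 7 N), for 0.1 s.
3. the probe's tip, in the slot 37.5 mm before its middle (within 6 mm), touches with 1 to 7 N (y of probe_tip in the frame of seam_mid between -0.0435 and -0.0315 m and x of probe_tip in the frame of seam_mid between -0.005 and 0.005 m and z of probe_tip in the frame of seam_mid below -0.008 m and contact force between probe and frame between 1 and 7 N), for 0.1 s.
4. the probe's tip, in the slot 25 mm before its middle (within 6 mm), touches with 1 to 7 N (y of probe_tip in the frame of seam_mid between -0.031 and -0.019 m and x of probe_tip in the frame of seam_mid between -0.005 and 0.005 m and z of probe_tip in the frame of seam_mid below -0.008 m and contact force between probe and frame between 1 and 7 N), for 0.1 s.
5. the probe's tip, in the slot 12.5 mm before its middle (within 6 mm), touches with 1 to 7 N (y of probe_tip in the frame of seam_mid between -0.0185 and -0.0065 m and x of probe_tip in the frame of seam_mid between -0.005 and 0.005 m and z of probe_tip in the frame of seam_mid below -0.008 m and contact force between probe and frame between 1 and 7 N), for 0.1 s.
6. the probe's tip, in the slot at its middle (within 6 mm), touches with 1 to 7 N (y of probe_tip in the frame of seam_mid between -0.006 and 0.006 m and x of probe_tip in the frame of seam_mid between -0.005 and 0.005 m and z of probe_tip in the frame of seam_mid below -0.008 m and contact force between probe and frame between 1 and 7 N), for 0.1 s.
7. the probe's tip, in the slot 12.5 mm past its middle (within 6 mm), touches with 1 to 7 N (y of probe_tip in the frame of seam_mid between 0.0065 and 0.0185 m and x of probe_tip in the frame of seam_mid between -0.005 and 0.005 m and z of probe_tip in the frame of seam_mid below -0.008 m and contact force between probe and frame between 1 and 7 N), for 0.1 s.
8. the probe's tip, in the slot 25 mm past its middle (within 6 mm), touches with 1 to 7 N (y of probe_tip in the frame of seam_mid between 0.019 and 0.031 m and x of probe_tip in the frame of seam_mid between -0.005 and 0.005 m and z of probe_tip in the frame of seam_mid below -0.008 m and contact force between probe and frame between 1 and 7 N), for 0.1 s.
9. the probe's tip, in the slot 37.5 mm past its middle (within 6 mm), touches with 1 to 7 N (y of probe_tip in the frame of seam_mid between 0.0315 and 0.0435 m and x of probe_tip in the frame of seam_mid between -0.005 and 0.005 m and z of probe_tip in the frame of seam_mid below -0.008 m and contact force between probe and frame between 1 and 7 N), for 0.1 s.
10. the probe's tip, in the slot 50 mm past its middle (within 6 mm), touches with 1 to 7 N (y of probe_tip in the frame of seam_mid between 0.044 and 0.056 m and x of probe_tip in the frame of seam_mid between -0.005 and 0.005 m and z of probe_tip in the frame of seam_mid below -0.008 m and contact force between probe and frame between 1 and 7 N), for 0.1 s.
At the end, for the whole second after the job is handed in: Cover plate flush on the seat over both pins (height within 2 mm, centre 4 mm, turn 0.05 rad, tilt 0.025 rad); probe hanging upright in its stand (flange within 9 mm of its place, tilt below 0.08 rad); both released and at rest (z of plate_bottom in the frame of seat between -0.002 and 0.002 m and horizontal distance between plate_bottom and seat below 0.004 m and angle between the y axis of plate_bottom and the y axis of seat, either way round below 0.05 rad and angle between plate_bottom's own z axis and vertical below 0.025 rad and distance between probe_flange and stand_mouth below 0.009 m and angle between probe_flange's own z axis and vertical below 0.08 rad and linear speed of each of probe, plate below 0.02 m/s); the robot touches nothing.
It fails at once if the probe presses the frame with more than 15 N (contact force between probe and frame above 15 N).
It fails at once if the probe moves faster than 70 mm/s while it touches the frame between the dots (y of probe_tip in the frame of seam_mid between -0.044 and 0.044 m and contact force between probe and frame above 0.5 N and linear speed of probe above 0.07 m/s).
It fails at once if a sample dish is pushed by more than 15 mm (distance of any of dish_a, dish_b, dish_c, dish_d from where it was at the start of the episode above 0.015 m).
It also fails if it takes over 72 s, if anything falls off the work surface, if the arm or the gripper's body presses on something with over 40 N, if the wrist force passes 120 N, or if a joint passes its speed limit or range.

## Working session

There is one attempt and no reset: what is moved stays moved. The work goes in short steps, Python scripts to look and compute and a tool call to move; the robot and the scene stay as the last step left them, time stands still between calls to the robot, and variables do not carry over. Pictures are saved under pics/ and viewed, at most 10 in all, crops included, and the job is handed in when it is done.

Besides the shell and the picture viewer there is one more tool, called after ">>>" as name(argument=value, ...), one argument or row to a line, values as JSON. jog_arm: Moves the arm, as the interface text tells. Its arguments: {"type":"object","properties":{"targets":{"type":"array","items":{"type":"object","properties":{"turn":{"type":"array","items":{"type":"number"}},"slide":{"type":"array","items":{"type":"number"}},"claw":{"type":"number"}}}}},"required":["targets"]}

```bash
mkdir -p pics
cat > h.py <<'E'
from cell import *
import numpy as np, cv2
def ray(c,px):
    d=c["R"].T@np.linalg.inv(c["mtx"])@np.array([px[0],px[1],1.]); o=-c["R"].T@c["t"]; return o,d
def onz(c,px,z):
    o,d=ray(c,px); return o+d*(z-o[2])/d[2]
def proj(c,X):
    p=c["mtx"]@(c["R"]@np.array(X,float)+c["t"]); return p[:2]/p[2]
E
python3 - <<'E'
from h import *
print(state())
for n in("scene","top"):
    c=read_camera(n);c={k:np.array(v) for k,v in c.items()}
    np.savez(f"{n}.npz",**c)
    cv2.imwrite(f"pics/{n}0.png",c["frame"])
    print(n,(-c["R"].T@c["t"]).round(),c["mtx"].round(1).tolist())
    for q in("frame","plate_grip","seam_start","seam_end","seat","probe_grip","stand_mouth","probe","plate","dish_a"):
        print(q,[([round(float(v)) for v in r["xy"]],round(r["conf"],2)) for r in look_for(q,n)][:6])
E
```

```text
{'t': 0.0, 'joints': array([-1.42159119e+00,  4.91571812e-01,  1.55947060e+00,  1.91656511e-05,
        1.09170237e+00, -1.05574109e-01]), 'qvel': array([-0.00043903,  0.00053126, -0.00192821,  0.001066  , -0.00127155,
       -0.00148318]), 'tau': array([-1.27389278e-03, -6.12649012e+01, -2.58183253e+01,  6.92481827e-02,
        4.82446072e-02, -1.12780137e-04]), 'eef_pos': array([ 157.52397274, -604.56028479,  214.0468578 ]), 'tcp_rot': array([-3.14044873e+00, -1.38312172e-04,  2.54770325e-01]), 'ft_force': array([ 0.08255662,  0.33738562, -0.49952752]), 'moment': array([ 0.00692532, -0.06395971,  0.01956355]), 'grip_force': 0.0, 'opening': 0.9996998395110063}
scene [1434. -289.  854.] [[487.5, 0.0, 250.9], [0.0, 487.5, 199.2], [0.0, 0.0, 1.0]]
frame [([214, 237], 0.69), ([190, 196], 0.55)]
plate_grip [([109, 242], 0.97), ([332, 278], 0.46), ([215, 234], 0.22)]
seam_start [([212, 236], 0.57)]
seam_end [([217, 235], 0.6)]
seat [([216, 236], 0.92)]
probe_grip [([307, 149], 0.78), ([357, 181], 0.74), ([328, 168], 0.72), ([373, 150], 0.67)]
stand_mouth [([324, 189], 0.72)]
probe [([352, 181], 0.83), ([374, 149], 0.65), ([306, 148], 0.59), ([329, 163], 0.57)]
plate [([112, 242], 0.83)]
dish_a [([235, 190], 0.9), ([198, 316], 0.89), ([189, 197], 0.84), ([332, 276], 0.59), ([215, 236], 0.59)]
top [ 346.   78. 1170.] [[449.1, 0.0, 255.7], [0.0, 449.1, 188.6], [0.0, 0.0, 1.0]]
frame [([297, 200], 0.91)]
plate_grip [([388, 237], 0.8)]
seam_start [([293, 197], 0.74)]
seam_end [([298, 201], 0.68)]
seat [([296, 199], 0.77)]
probe_grip [([98, 206], 0.79), ([163, 260], 0.67), ([152, 173], 0.65), ([154, 218], 0.57)]
stand_mouth [([159, 221], 0.85), ([303, 274], 0.35)]
probe [([152, 172], 0.72), ([98, 206], 0.7), ([163, 259], 0.5), ([153, 218], 0.48)]
plate [([393, 238], 0.69)]
dish_a [([304, 273], 0.75), ([340, 124], 0.65), ([218, 120], 0.61), ([250, 272], 0.58)]
```

Run:
```python
import cv2
a=cv2.imread("pics/scene0.png");b=cv2.imread("pics/top0.png")
cv2.imwrite("pics/s1.png",cv2.resize(a[110:350,60:420],(800,533),interpolation=cv2.INTER_CUBIC))
cv2.imwrite("pics/t1.png",cv2.resize(b[80:320,70:430],(800,533),interpolation=cv2.INTER_CUBIC))
```

```text
(no output)
```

View pics/s1.png

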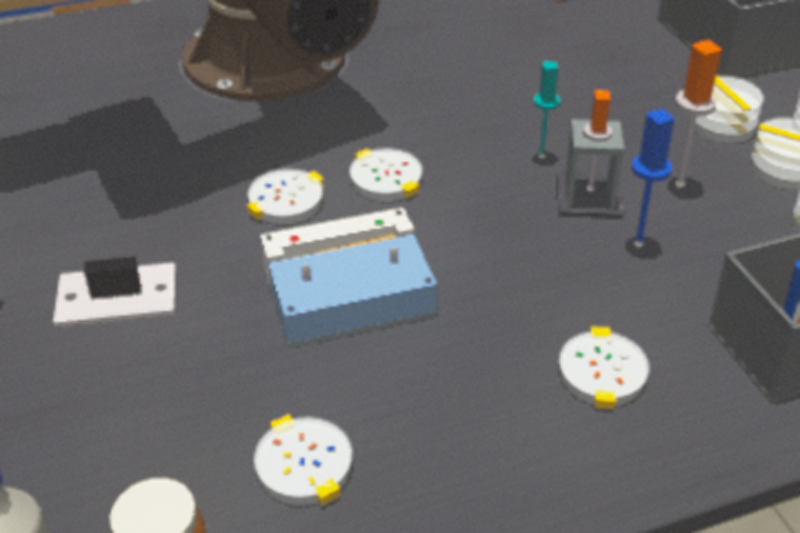

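View pics/t1.png

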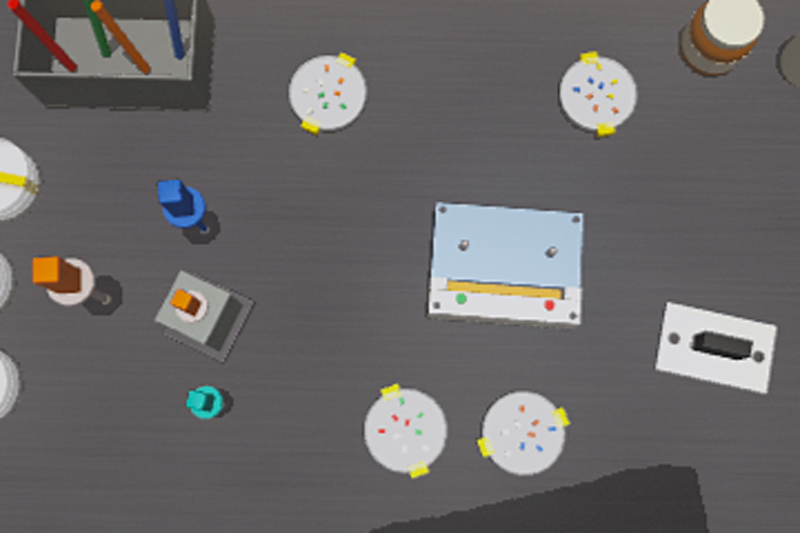

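Top view: the frame is at full-picture px (297,200), with the red dot at about (318,217) and the green at (278,214). The loose plate is at (393,238). Probe candidates in the top view are small orange in the grey stand (154,216), large orange (98,206), blue (152,172) and turquoise (163,260). The small orange one fits, since it is not blue or turquoise, is the smaller of the orange ones, and hangs in the stand. I'll confirm it with a crop.

```bash
cat > seg.py <<'E'
from h import *
def blobs(m,mn=6):
    n,l,s,c=cv2.connectedComponentsWithStats(m.astype(np.uint8)); return [(int(s[i,4]),c[i].round(2).tolist(),i) for i in range(1,n) if s[i,4]>=mn],l
def masks(f):
    hsv=cv2.cvtColor(f,cv2.COLOR_BGR2HSV); h,s,v=[hsv[...,i].astype(int) for i in range(3)]
    return dict(red=((h<8)|(h>172))&(s>110)&(v>90),green=(h>45)&(h<80)&(s>110),seat=(h>95)&(h<115)&(s>45)&(s<140)&(v>140),
      white=(s<45)&(v>150),orange=(h>4)&(h<18)&(s>150)&(v>80),brass=(h>14)&(h<28)&(s>80)&(v>110),black=(v<40))
E
python3 - <<'E'
from seg import *
for n,box in(("top",(225,160,440,270)),("scene",(60,190,270,300))):
    c=np.load(n+".npz"); f=c["frame"]; x0,y0,x1,y1=box; ms=masks(f)
    for k,m in ms.items():
        mm=np.zeros_like(m);mm[y0:y1,x0:x1]=m[y0:y1,x0:x1]
        if k=="orange":mm=m
        b,l=blobs(mm); 
        for a,ce,i in sorted(b,reverse=True)[:5]:
            r=""
            if k in("white","seat","brass","black") and a>60:
                h=cv2.convexHull(np.argwhere(l==i)[:,::-1].astype(np.int32)); r=cv2.approxPolyDP(h,4,True)[:,0].tolist()
            print(n,k,a,ce,r)
c=np.load("top.npz");f=c["frame"]
a=cv2.resize(f[165:265,85:185],(400,400),interpolation=cv2.INTER_CUBIC);b=cv2.resize(np.load("scene.npz")["frame"][120:220,290:390],(400,400),interpolation=cv2.INTER_CUBIC)
cv2.imwrite("pics/probe.png",np.hstack([a,b]))
E
```

```text
top red 14 [316.64, 216.79] 
top green 9 [277.0, 214.0] 
top seat 888 [304.99, 182.81] [[331, 199], [328, 204], [267, 187], [266, 172], [328, 176]]
top seat 13 [279.92, 188.38] 
top seat 11 [325.45, 208.0] 
top seat 10 [315.9, 200.1] 
top seat 8 [295.5, 189.88] 
top white 1429 [293.39, 208.65] [[330, 225], [263, 220], [267, 181], [330, 200]]
top white 1261 [391.35, 236.27] [[418, 227], [414, 256], [365, 245], [370, 216]]
top white 358 [252.4, 263.43] [[269, 269], [235, 267], [254, 255]]
top white 332 [304.37, 263.69] [[321, 269], [288, 268], [307, 256]]
top white 11 [266.45, 175.55] 
top orange 224 [95.81, 203.86] 
top orange 169 [391.89, 99.7] 
top orange 166 [123.09, 95.25] 
top orange 55 [154.13, 216.42] 
top brass 218 [296.56, 210.11] [[322, 214], [271, 208]]
top black 54 [391.56, 236.98] 
scene red 7 [192.0, 216.71] 
scene seat 1656 [217.54, 233.66] [[256, 237], [188, 252], [181, 228], [245, 215]]
scene white 870 [111.93, 242.9] [[138, 229], [137, 249], [84, 254], [87, 233]]
scene white 589 [210.42, 213.22] [[244, 215], [180, 225], [177, 217], [240, 203]]
scene white 447 [188.1, 197.54] [[204, 194], [200, 203], [188, 207], [171, 197], [175, 190]]
scene white 141 [231.44, 192.54] [[248, 190], [239, 196], [218, 190]]
scene white 27 [198.33, 298.56] 
scene orange 358 [131.85, 361.59] 
scene orange 312 [375.64, 141.14] 
scene orange 212 [433.13, 232.95] 
scene orange 110 [329.95, 159.03] 
scene brass 44 [244.3, 194.7] 
scene brass 39 [173.95, 204.46] 
scene brass 27 [228.78, 217.19] 
scene brass 19 [187.32, 297.79] 
scene brass 13 [202.85, 190.62]
```

View pics/probe.png

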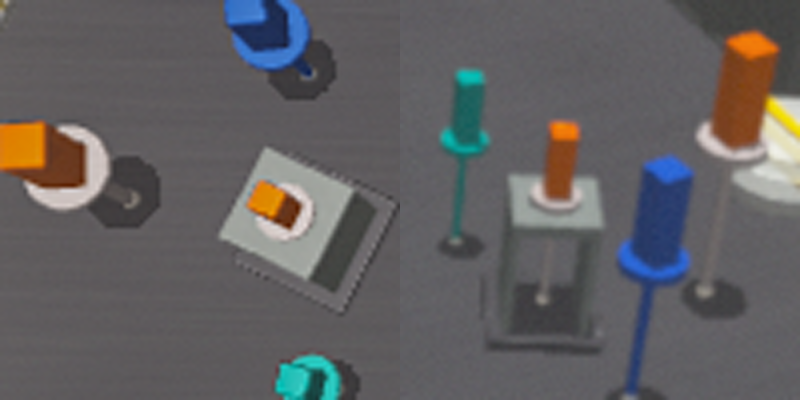

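The crop confirms it. The small orange probe sits in the grey stand, in the top view at crop (270,205), full-picture (154,216), and in the scene view at (330,160). The large orange one at the left hangs free of the stand, so I leave it and the blue and turquoise ones.

```bash
cat > fit.py <<'E'
from seg import *
from scipy.optimize import minimize
def rect(x0,x1,y0,y1,z): return [((x0,y0,z),(x1,y0,z)),((x1,y0,z),(x1,y1,z)),((x1,y1,z),(x0,y1,z)),((x0,y1,z),(x0,y0,z))]
def circ(r,z,n=24,cx=0,cy=0):
    a=np.linspace(0,2*np.pi,n+1); p=[(cx+r*np.cos(t),cy+r*np.sin(t),z) for t in a]; return list(zip(p[:-1],p[1:]))
M=dict(plate=rect(-40,40,-65,65,8)+circ(6.75,8,12,0,50)+circ(6.75,8,12,0,-50),
 grip=rect(-10,10,-28,28,53),
 frame=rect(-65,-38,-85,85,58)+[((-24,-85,50),(65,-85,50)),((65,-85,50),(65,85,50)),((65,85,50),(-24,85,50)),((-24,-67,50),(-24,67,50))]
   +circ(2.5,70,8,16,50)+circ(2.5,70,8,16,-50),
 stand=rect(-30,30,-30,30,100), flange=circ(17,106), handle=rect(-9,9,-9,9,160))
def fit(c,model,p0,dz=0,sig=1.2,span=(6,6,.12)):
    f=c["frame"].astype(np.float32); g=0
    for ch in cv2.split(f):
        b=cv2.GaussianBlur(ch,(0,0),sig); gx=cv2.Sobel(b,cv2.CV_32F,1,0)/8; gy=cv2.Sobel(b,cv2.CV_32F,0,1)/8
        g=g+np.stack([gx*gx,gy*gy,gx*gy],-1)
    P=[];L=[];S=[]
    for a,b in M[model]:
        a=np.array(a);b=np.array(b);n=max(2,int(np.linalg.norm(b-a)/2)); t=(np.arange(n)+.5)/n
        P.append(a+(b-a)*t[:,None]);S.append(np.repeat((b-a)[None]/np.linalg.norm(b-a),n,0))
    P=np.vstack(P);S=np.vstack(S)
    def pr(X,p):
        k,s=np.cos(p[2]),np.sin(p[2]);X=np.c_[k*X[:,0]-s*X[:,1]+p[0],s*X[:,0]+k*X[:,1]+p[1],X[:,2]+dz]
        q=(X@c["R"].T+c["t"])@c["mtx"].T; return q[:,:2]/q[:,2:]
    def cost(p):
        u=pr(P,p);d=pr(P+S*.5,p)-u;d/=np.linalg.norm(d,axis=1)[:,None]+1e-9
        G=cv2.remap(g.astype(np.float32),u[:,0].astype(np.float32)[None],u[:,1].astype(np.float32)[None],cv2.INTER_LINEAR)[0]
        nx,ny=-d[:,1],d[:,0]
        return -np.mean(np.sqrt(np.maximum(G[:,0]*nx*nx+G[:,1]*ny*ny+2*G[:,2]*nx*ny,0)))
    best=None
    for dx in(-span[0],0,span[0]):
      for dy in(-span[1],0,span[1]):
        for da in(-span[2],0,span[2]):
          s=np.array(p0)+[dx,dy,da]
          r=minimize(cost,s,method="Nelder-Mead",options=dict(initial_simplex=s+np.vstack([np.zeros(3),np.diag([2,2,.04])]),xatol=.02,fatol=1e-4))
          if best is None or r.fun<best.fun:best=r
    return best.x,best.fun
E
python3 - <<'E'
from fit import *
C={n:np.load(n+".npz") for n in("top","scene")};C={n:{k:c[k] for k in c.files} for n,c in C.items()}
t=C["top"]
q=np.array([onz(t,p,8)[:2] for p in([418,227],[414,256],[365,245],[370,216])]);d=q[1]-q[2]
pl=[*q.mean(0),np.arctan2(d[1],d[0])-np.pi/2]
r=onz(t,[316.6,216.8],58);g=onz(t,[277,214],58);yw=np.arctan2((g-r)[1],(g-r)[0])-np.pi/2
print("dots",r,g,np.linalg.norm(g-r),"plate0",pl,"yaw",yw)
e=np.array([np.cos(yw),np.sin(yw)]);fr=[*((r+g)[:2]/2+e*49),yw]
st=onz(t,[154.1,216.4],160)[:2]
q=onz(t,[222/4+85,238/4+165],100)-onz(t,[268/4+85,148/4+165],100)
sy=np.arctan2(q[1],q[0])
print("guess",fr,st,sy)
for m,p in(("plate",pl),("grip",pl),("frame",fr),("stand",[*st,sy]),("flange",[*st,0]),("handle",[*st,sy])):
    for n in C: x,f=fit(C[n],m,p); print(m,n,x.round(3),round(f,2))
E
```

```text
dots [501.78936605 -85.71029967  58.        ] [506.62200723  13.38887368  58.        ] 99.21693695759954 plate0 [np.float64(463.21393677644994), np.float64(-288.06329496590104), np.float64(-3.3414212985119693)] yaw -0.04872710484207743
guess [np.float64(553.1475270424748), np.float64(-38.54739640359494), np.float64(-0.04872710484207743)] [480.18419447 297.09192419] 2.733764605729213
plate top [ 462.93  -288.743   -3.336] -57.82
plate scene [ 468.564 -289.345   -3.328] -43.9
grip top [ 460.358 -277.178   -3.315] -59.24
grip scene [ 516.512 -290.384   -3.333] -43.59
frame top [ 5.49665e+02 -3.91460e+01 -5.10000e-02] -43.65
frame scene [ 5.55329e+02 -4.03600e+01 -5.30000e-02] -38.36
stand top [485.176 304.712   2.726] -33.3
stand scene [490.197 302.831   2.732] -25.71
flange top [ 4.84808e+02  3.12906e+02 -5.00000e-03] -31.11
flange scene [ 4.79933e+02  2.99435e+02 -9.30000e-02] -20.48
handle top [479.054 294.296   2.68 ] -43.05
handle scene [494.302 299.389   1.075] -33.32
```

>>> jog_arm(
  targets=[
    {"turn":[0,0,6.4],"slide":[31,31.5,0],"claw":100},
    {"turn":[0,0,6.4],"slide":[31,31.5,0],"claw":100},
    {"turn":[0,0,6.4],"slide":[31,31.5,0],"claw":100},
    {"turn":[0,0,6.4],"slide":[31,31.5,0],"claw":100},
    {"turn":[0,0,6.4],"slide":[31,31.5,-20],"claw":100},
  ],
)

```text
t: 1.72
eef_pos: [313.8, -446.9, 195.6]
tcp_rot: [3.139, 0.001, 0.817]
ft_force: [0.8, -0.6, -1.0]
opening: 1.001
grip_force: 0.0
```

>>> jog_arm(
  targets=[
    {"turn":[0,0,6.4],"slide":[31,31.5,-20],"claw":60},
    {"turn":[0,0,6.4],"slide":[31,31.5,-20],"claw":60},
    {"turn":[0,0,6.4],"slide":[31,31.5,-20],"claw":60},
    {"turn":[0,0,6.4],"slide":[31,31.5,0],"claw":60},
    {"turn":[0,0,6.4],"slide":[29,32,0],"claw":60},
  ],
)

```text
t: 2.35
eef_pos: [466.6, -288.2, 134.5]
tcp_rot: [-3.142, -0.0, 1.376]
ft_force: [0.5, -0.9, -0.2]
opening: 0.607
grip_force: 0.0
```

>>> jog_arm(
  targets=[
    {"turn":[0,0,0],"slide":[0,0,0],"claw":60},
  ],
)

```text
t: 2.48
eef_pos: [467.0, -287.5, 134.6]
tcp_rot: [3.141, -0.0, 1.376]
ft_force: [-0.1, -0.3, 0.1]
opening: 0.602
grip_force: 0.0
```

```bash
python3 -c "
from h import *
s=state();print(s['eef_pos'],s['tcp_rot'],s['joints'],s['opening'])"
```

```text
[ 467.00700776 -287.46160995  134.64374646] [ 3.14132157e+00 -4.96859312e-05  1.37629208e+00] [-6.72313591e-01  4.81055943e-01  1.83497406e+00  2.29692737e-04
  8.25344793e-01 -4.77965118e-01] 0.6017264078007986
```

>>> jog_arm(
  targets=[
    {"slide":[-1.3,-1.5,-40],"claw":60,"turn":[0,0,0]},
    {"slide":[0,0,-40],"claw":60,"turn":[0,0,0]},
    {"slide":[0,0,-28],"claw":60,"turn":[0,0,0]},
    {"slide":[0,0,-10],"claw":45,"turn":[0,0,0]},
    {"slide":[0,0,0],"claw":30,"turn":[0,0,0]},
  ],
)

```text
t: 3.1
eef_pos: [464.1, -291.2, 16.7]
tcp_rot: [-3.141, -0.0, 1.371]
ft_force: [-0.2, 0.5, -0.5]
opening: 0.444
grip_force: 0.0
```

>>> jog_arm(
  targets=[
    {"slide":[0,0,0],"claw":15,"turn":[0,0,0]},
    {"slide":[0,0,0],"claw":0,"turn":[0,0,0]},
    {"slide":[0,0,0],"claw":0,"turn":[0,0,0]},
    {"slide":[0,0,0],"claw":0,"turn":[0,0,0]},
  ],
)

```text
t: 3.6
eef_pos: [464.3, -291.0, 17.5]
tcp_rot: [3.141, 0.001, 1.372]
ft_force: [-2.0, 0.5, 7.8]
opening: 0.211
grip_force: 30.0
```

Run:
```python
from fit import *
s=state();print(s['eef_pos'],s['tcp_rot'],s['opening'],s['grip_force'],s['ft_force'])
c={k:np.array(v) for k,v in read_camera("scene").items()}
print(fit(c,"plate",[466.5,-289,-3.336]))
```

```text
[ 464.32613316 -290.95286914   17.5462492 ] [3.14081073e+00 5.02466783e-04 1.37192191e+00] 0.21056774369381043 30.001889169216156 [-2.02859395  0.46454879  7.75804643]
(array([ 471.78336702, -290.24488962,   -3.34025062]), np.float64(-25.694295996164865))
```

>>> jog_arm(
  targets=[
    {"slide":[0,0,15],"claw":0,"turn":[0,0,0]},
    {"slide":[0,0,30],"claw":0,"turn":[0,0,0]},
    {"slide":[0,0,40],"claw":0,"turn":[0,0,0]},
    {"slide":[6,16,15],"claw":0,"turn":[0,0,1]},
    {"slide":[13,31,0],"claw":0,"turn":[0,0,1]},
  ],
)

```text
t: 4.28
eef_pos: [483.7, -243.3, 117.9]
tcp_rot: [3.139, 0.001, 1.406]
ft_force: [0.3, 0.3, -3.6]
opening: 0.209
grip_force: 30.0
```

>>> jog_arm(
  targets=[
    {"slide":[13,31,0],"claw":0,"turn":[0,0,1]},
    {"slide":[13,31,0],"claw":0,"turn":[0,0,1]},
    {"slide":[13,31,0],"claw":0,"turn":[0,0,1]},
    {"slide":[13,31,0],"claw":0,"turn":[0,0,1]},
    {"slide":[13,31,0],"claw":0,"turn":[0,0,1]},
  ],
)

```text
t: 4.9
eef_pos: [548.2, -86.6, 116.3]
tcp_rot: [-3.141, -0.0, 1.496]
ft_force: [0.3, -0.3, -2.9]
opening: 0.213
grip_force: 30.0
```

>>> jog_arm(
  targets=[
    {"slide":[13,31,0],"claw":0,"turn":[0,0,1]},
    {"slide":[6,15,0],"claw":0,"turn":[0,0,0]},
    {"slide":[0,0,0],"claw":0,"turn":[0,0,0]},
    {"slide":[0,0,0],"claw":0,"turn":[0,0,0]},
  ],
)

```text
t: 5.4
eef_pos: [566.8, -43.3, 116.5]
tcp_rot: [-3.141, 0.0, 1.511]
ft_force: [-0.5, 0.3, -3.0]
opening: 0.211
grip_force: 30.0
```

Run:
```python
from fit import *
s=state();e=s['eef_pos'];print(e,s['tcp_rot'],s['opening'],s['grip_force'],s['ft_force'],s['moment'])
yaw=s['tcp_rot'][2]-np.pi/2-np.pi
V=[]
for n in("top","scene"):
    c={k:np.array(v) for k,v in read_camera(n).items()};np.savez(n+"1.npz",**c)
    p=fit(c,"plate",[e[0],e[1],yaw],dz=e[2]-19+3-35); 
    print(n,p,fit(c,"frame",[552,-40,-.05]))
    V.append(c["frame"][150:270,130 if n=="scene" else 230:][:,:150])
cv2.imwrite("pics/held.png",cv2.resize(np.hstack(V),(800,320),interpolation=cv2.INTER_CUBIC))
```

```text
[566.84721111 -43.26454502 116.52396387] [-3.14119527e+00  1.07465832e-04  1.51120868e+00] 0.21083825630672987 29.99952346086502 [-0.46941332  0.29740474 -3.03087618] [-0.03331341 -0.1557559   0.05435504]
top (array([583.34494101, -53.99604542,  -3.24117863]), np.float64(-8.339190248331523)) (array([ 5.50910900e+02, -3.82467591e+01, -3.87155584e-02]), np.float64(-8.166743523896143))
scene (array([541.74777541, -63.22554906,  -3.16352076]), np.float64(-17.099588715663867)) (array([ 5.56677614e+02, -4.05575221e+01, -4.68991191e-02]), np.float64(-17.991163056655893))
```

View pics/held.png

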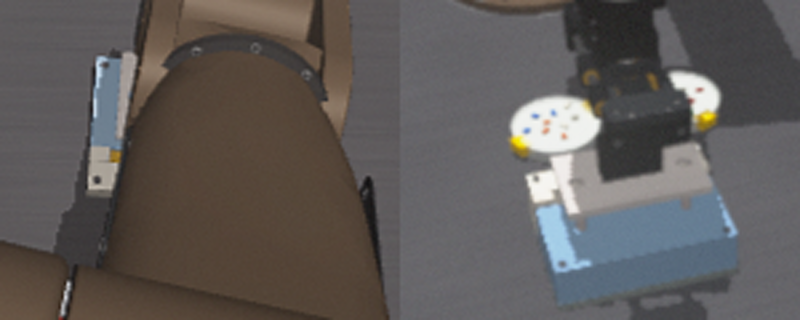

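The plate is held level over the frame. In the scene crop both holes show (563,178 and 680,160), with the pins below them at about (583,222) and (685,203). The arm blocks the top view. I'll refit the scene view at the right height.

Run:
```python
from fit import *
c=np.load("scene1.npz");c={k:c[k] for k in c.files}
M["nog"]=[((40,-65,8),(40,65,8)),((40,65,8),(-40,65,8)),((40,-65,8),(-40,-65,8)),((40,-65,0),(40,65,0))]+circ(6.75,8,12,0,50)+circ(6.75,8,12,0,-50)
M["fr2"]=[((65,-85,50),(65,85,50)),((-24,-85,50),(65,-85,50)),((65,85,50),(-24,85,50)),((-65,-85,58),(-38,-85,58)),((65,-85,50),(65,-85,0)),((65,85,50),(65,85,0))]
for dz in(98,100): print(fit(c,"nog",[569,-43,-3.20],dz=dz,span=(5,5,.05)))
print(fit(c,"fr2",[555.3,-40.3,-.052],span=(3,3,.03)))
d=np.load("scene.npz");d={k:d[k] for k in d.files};print(fit(d,"fr2",[555.3,-40.3,-.052],span=(3,3,.03)))
print(fit(d,"nog",[468,-289,-3.33],span=(3,3,.03)))
t=np.load("top.npz");t={k:t[k] for k in t.files};print(fit(t,"fr2",[549.7,-39.2,-.052],span=(3,3,.03)))
im=c["frame"].copy()
```

```text
(array([529.6983891 ,  -7.94548815,  -2.7998305 ]), np.float64(-18.634199916717325))
(array([548.09219288, -38.82695749,  -3.04359873]), np.float64(-16.273532375842095))
(array([ 5.55513703e+02, -4.05168458e+01, -4.13149152e-02]), np.float64(-20.747710972204477))
(array([ 5.55304797e+02, -4.06169302e+01, -4.80901667e-02]), np.float64(-31.869900686420806))
(array([ 466.61613698, -288.96808516,   -3.3254328 ]), np.float64(-33.989931216754144))
(array([ 5.49269921e+02, -3.92178682e+01, -5.09779991e-02]), np.float64(-44.56293500321971))
```

```bash
cat > ov.py <<'E'
from fit import *
def overlay(c,items,x0,y0,w,h,k,out):
    im=cv2.resize(c["frame"][y0:y0+h,x0:x0+w],None,fx=k,fy=k,interpolation=cv2.INTER_CUBIC)
    for model,p,dz,col in items:
        C,S=np.cos(p[2]),np.sin(p[2])
        for a,b in M[model]:
            q=[(proj(c,[C*v[0]-S*v[1]+p[0],S*v[0]+C*v[1]+p[1],v[2]+dz])-[x0,y0]+.5)*k for v in(a,b)]
            cv2.line(im,*[tuple(int(round(z)) for z in v) for v in q],col,1,cv2.LINE_AA)
    cv2.imwrite(out,im)
E
python3 - <<'E'
from ov import *
c=np.load("scene1.npz");c={k:c[k] for k in c.files}
overlay(c,[("plate",[569.5,-43.5,1.511-np.pi/2],99,(0,0,255)),("frame",[555.3,-40.5,-.05],0,(0,255,0))],172,190,100,75,8,"pics/ov1.png")
E
```

```text
(no output)
```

View pics/ov1.png

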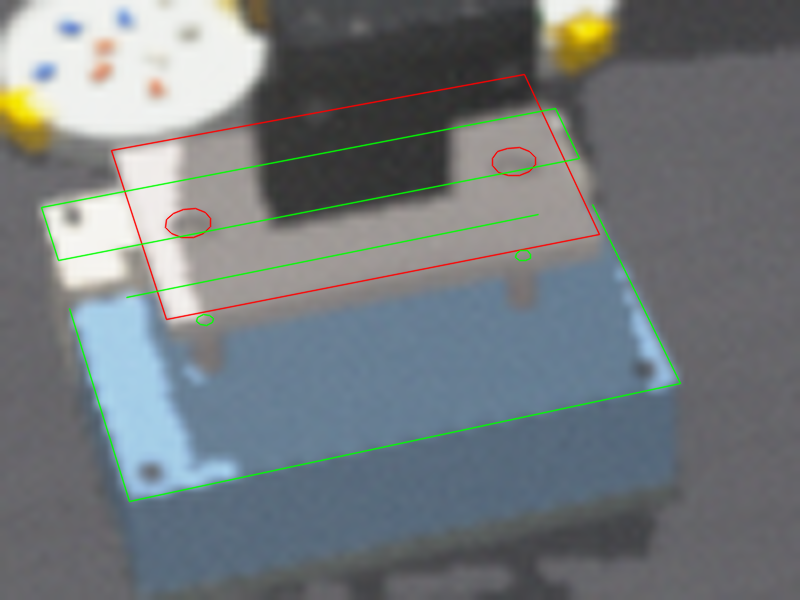

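The overlay puts the held plate almost exactly where FK plus the scene bias predicts. Holes are at view (188,215) and (514,160), pins below at (205,320) and (523,255). One more 2-D refinement, then I'll lower it.

Run:
```python
from ov import *
c=np.load("scene1.npz");c={k:c[k] for k in c.files}
g=cv2.GaussianBlur(cv2.cvtColor(c["frame"],cv2.COLOR_BGR2GRAY).astype(np.float32),(0,0),.8)
y=1.511-np.pi/2
def S(P,p):
    C,s=np.cos(y),np.sin(y);X=np.c_[C*P[:,0]-s*P[:,1]+p[0],s*P[:,0]+C*P[:,1]+p[1],P[:,2]+99]
    q=(X@c["R"].T+c["t"])@c["mtx"].T;u=(q[:,:2]/q[:,2:]).astype(np.float32)
    return cv2.remap(g,u[None,:,0],u[None,:,1],cv2.INTER_LINEAR)[0].mean()
t=np.linspace(0,6.28,24,endpoint=False);r=lambda R,cy:np.c_[R*np.cos(t),cy+R*np.sin(t),0*t+8]
n=np.linspace(-10,35,20);L=lambda x0,x1,yy,z=8:np.c_[np.linspace(x0,x1,30),np.full(30,yy),np.full(30,z)]
F=lambda xx,z=8:np.c_[np.full(30,xx),np.linspace(-45,60,30),np.full(30,z)]
res=[]
for name,f in(("hole-",lambda p:S(r(8.5,-50),p)-S(r(4,-50),p)),("hole+",lambda p:S(r(8.5,50),p)-S(r(4,50),p)),
  ("y-",lambda p:abs(S(L(-30,38,-63),p)-S(L(-30,38,-67),p))),("y+",lambda p:abs(S(L(0,38,63),p)-S(L(0,38,67),p))),("front",lambda p:abs(S(F(38),p)-S(F(42),p)))):
    best=max((f([569.5+a,-43.5+b]),a,b) for a in(np.arange(-5,5.1,.5) if name[0]in"hf" else[0]) for b in(np.arange(-5,5.1,.25) if name[0]!="f" else[0])); print(name,best)
```

```text
hole- (np.float32(24.441101), np.float64(2.0), np.float64(0.5))
hole+ (np.float32(8.716446), np.float64(2.5), np.float64(1.0))
y- (np.float32(33.31868), 0, np.float64(1.0))
y+ (np.float32(27.687164), 0, np.float64(3.5))
front (np.float32(9.409592), np.float64(2.5), 0)
```

>>> jog_arm(
  targets=[
    {"slide":[0.7,1.4,0],"claw":0,"turn":[0,0,0.5]},
    {"slide":[0,0,-12],"claw":0,"turn":[0,0,0]},
    {"slide":[0,0,-12],"claw":0,"turn":[0,0,0]},
    {"slide":[0,0,-4],"claw":0,"turn":[0,0,0]},
    {"slide":[0,0,0],"claw":0,"turn":[0,0,0]},
  ],
)

```text
t: 6.12
eef_pos: [567.8, -41.4, 88.1]
tcp_rot: [-3.141, -0.0, 1.52]
ft_force: [-0.1, 0.1, -3.1]
opening: 0.212
grip_force: 30.0
```

>>> jog_arm(
  targets=[
    {"slide":[0,0,-3],"claw":0,"turn":[0,0,0]},
    {"slide":[0,0,0],"claw":0,"turn":[0,0,0]},
  ],
)

```text
t: 6.38
eef_pos: [567.9, -41.4, 85.6]
tcp_rot: [3.142, 0.0, 1.52]
ft_force: [-0.2, 0.2, -2.8]
opening: 0.21
grip_force: 30.0
```

Run:
```python
from ov import *
s=state();e=s['eef_pos'];print(e,s['tcp_rot'],s['ft_force'],s['moment'])
c={k:np.array(v) for k,v in read_camera("scene").items()};np.savez("scene2.npz",**c)
overlay(c,[],172,190,100,75,8,"pics/ov2.png")
```

```text
[567.93634546 -41.40797563  85.635304  ] [3.14151981e+00 2.63640194e-07 1.52016944e+00] [-0.22700286  0.15873559 -2.84088461] [-0.01081839 -0.18763667  0.07231297]
```

View pics/ov2.png

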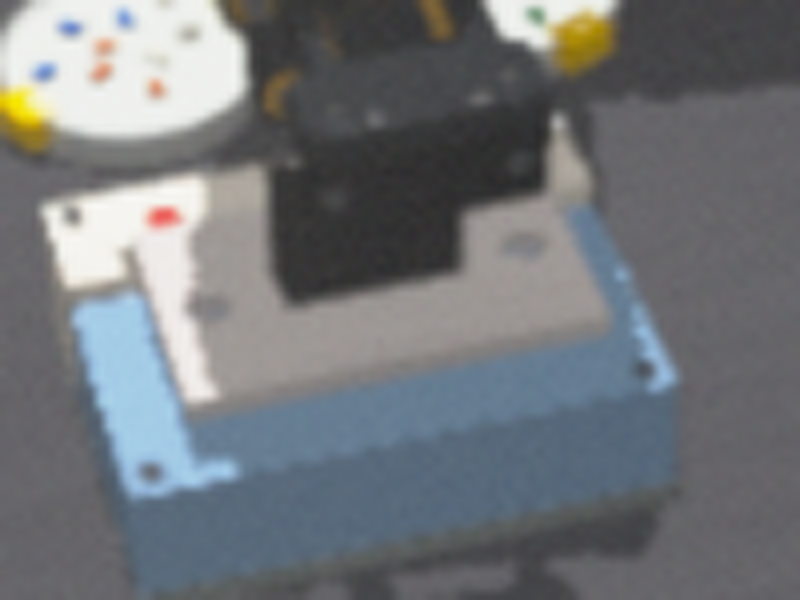

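Plate about 2 mm below the pin tips, with no contact force. Its holes, at view (210,305) and (523,243), lie over the projected pin axes at (205,304) and (523,239). Lowering now.

>>> jog_arm(
  targets=[
    {"slide":[0,0,-2],"claw":0,"turn":[0,0,0]},
    {"slide":[0,0,-2],"claw":0,"turn":[0,0,0]},
    {"slide":[0,0,0],"claw":0,"turn":[0,0,0]},
  ],
)

```text
t: 6.8
eef_pos: [567.4, -41.4, 81.3]
tcp_rot: [-3.14, -0.0, 1.52]
ft_force: [-2.0, -0.6, -4.1]
opening: 0.208
grip_force: 30.0
```

>>> jog_arm(
  targets=[
    {"slide":[0,0,-2],"claw":0,"turn":[0,0,0]},
    {"slide":[0,0,0],"claw":0,"turn":[0,0,0]},
  ],
)

```text
t: 7.05
eef_pos: [567.4, -41.4, 79.4]
tcp_rot: [-3.14, -0.0, 1.52]
ft_force: [-4.7, -0.6, -3.6]
opening: 0.211
grip_force: 30.0
```

>>> jog_arm(
  targets=[
    {"slide":[-0.8,0,0],"claw":0,"turn":[0,0,0]},
    {"slide":[0,0,-3],"claw":0,"turn":[0,0,0]},
    {"slide":[0,0,0],"claw":0,"turn":[0,0,0]},
  ],
)

```text
t: 7.42
eef_pos: [567.2, -41.4, 76.5]
tcp_rot: [3.141, -0.0, 1.52]
ft_force: [-2.4, -0.6, -3.1]
opening: 0.209
grip_force: 30.0
```

>>> jog_arm(
  targets=[
    {"slide":[0,0,-3],"claw":0,"turn":[0,0,0]},
    {"slide":[0,0,0],"claw":0,"turn":[0,0,0]},
  ],
)

```text
t: 7.68
eef_pos: [567.2, -41.4, 73.4]
tcp_rot: [3.142, -0.0, 1.52]
ft_force: [-2.2, -1.5, -4.4]
opening: 0.208
grip_force: 30.0
```

>>> jog_arm(
  targets=[
    {"slide":[-0.6,-0.2,-2],"claw":0,"turn":[0,0,0]},
    {"slide":[0,0,-2],"claw":0,"turn":[0,0,0]},
    {"slide":[0,0,0],"claw":0,"turn":[0,0,0]},
  ],
)

```text
t: 8.05
eef_pos: [566.7, -41.6, 69.5]
tcp_rot: [3.141, 0.0, 1.52]
ft_force: [-0.3, 0.2, -3.3]
opening: 0.21
grip_force: 30.0
```

>>> jog_arm(
  targets=[
    {"slide":[0,0,-1.2],"claw":0,"turn":[0,0,0]},
    {"slide":[0,0,0],"claw":0,"turn":[0,0,0]},
  ],
)

```text
t: 8.3
eef_pos: [566.6, -41.6, 68.4]
tcp_rot: [3.142, 0.0, 1.52]
ft_force: [0.6, -0.5, -2.6]
opening: 0.211
grip_force: 30.0
```

>>> jog_arm(
  targets=[
    {"slide":[0,0,-1],"claw":0,"turn":[0,0,0]},
    {"slide":[0,0,0],"claw":0,"turn":[0,0,0]},
  ],
)

```text
t: 8.55
eef_pos: [566.6, -41.6, 67.6]
tcp_rot: [3.141, 0.0, 1.52]
ft_force: [-0.5, -0.1, -1.0]
opening: 0.208
grip_force: 30.0
```

>>> jog_arm(
  targets=[
    {"slide":[0,0,-0.5],"claw":0,"turn":[0,0,0]},
    {"slide":[0,0,0],"claw":0,"turn":[0,0,0]},
  ],
)

```text
t: 8.8
eef_pos: [566.6, -41.6, 67.5]
tcp_rot: [3.141, 0.0, 1.52]
ft_force: [-1.5, 0.8, 5.0]
opening: 0.214
grip_force: 30.0
```

>>> jog_arm(
  targets=[
    {"slide":[0,0,0],"claw":40,"turn":[0,0,0]},
    {"slide":[0,0,0],"claw":45,"turn":[0,0,0]},
    {"slide":[0,0,0],"claw":45,"turn":[0,0,0]},
    {"slide":[0,0,40],"claw":45,"turn":[0,0,0]},
    {"slide":[0,0,60],"claw":45,"turn":[0,0,0]},
  ],
)

```text
t: 9.43
eef_pos: [565.8, -41.5, 166.8]
tcp_rot: [-3.138, -0.001, 1.52]
ft_force: [0.0, -0.2, -0.0]
opening: 0.452
grip_force: 0.0
```

>>> jog_arm(
  targets=[
    {"slide":[0,10,60],"claw":45,"turn":[0,0,0]},
    {"slide":[-8,40,30],"claw":45,"turn":[0,0,2]},
    {"slide":[-8,40,0],"claw":45,"turn":[0,0,2]},
    {"slide":[-8,40,0],"claw":45,"turn":[0,0,2]},
    {"slide":[-8,40,0],"claw":45,"turn":[0,0,2]},
  ],
)

```text
t: 10.05
eef_pos: [534.1, 129.6, 257.0]
tcp_rot: [3.141, -0.0, 1.661]
ft_force: [-0.1, 0.4, 0.3]
opening: 0.451
grip_force: 0.0
```

Run:
```python
from ov import *
s=state();print(s['eef_pos'],s['tcp_rot'],s['joints'].round(2),s['ft_force'])
for n in("top","scene"):
    c={k:np.array(v) for k,v in read_camera(n).items()};np.savez(n+"3.npz",**c)
    b=-2.8 if n=="top" else 2.8
    print(n,fit(c,"plate",[568+b,-41,-.05],dz=50,span=(2,2,.03)))
t=np.load("top.npz");t={k:t[k] for k in t.files};s=np.load("scene.npz");s={k:s[k] for k in s.files}
for m in("stand","flange","handle"):
    for n,c,b in(("top",t,-2.8),("scene",s,2.8)): print(m,n,fit(c,m,[487.7+b,303.8,-.415],span=(2,2,.05),sig=1))
overlay(t,[("stand",[484.9,304.5,-.415],0,(0,255,0)),("handle",[484.9,304.5,-.415],0,(0,0,255)),("flange",[484.9,304.5,-.415],0,(255,0,0))],130,192,50,50,8,"pics/a.png")
overlay(s,[("stand",[490.5,303.5,-.415],0,(0,255,0)),("handle",[490.5,303.5,-.415],0,(0,0,255)),("flange",[490.5,303.5,-.415],0,(255,0,0))],305,145,50,50,8,"pics/b.png")
cv2.imwrite("pics/ab.png",np.hstack([cv2.imread("pics/a.png"),cv2.imread("pics/b.png")]))
```

```text
[534.13888069 129.60285789 257.04608104] [ 3.14127942e+00 -1.06320732e-05  1.66082392e+00] [0.12 0.34 1.69 0.   1.11 0.03] [-0.13182307  0.35841884  0.33712952]
top (array([ 5.67798595e+02, -4.00723616e+01, -5.80976365e-02]), np.float64(-28.679521639422635))
scene (array([ 5.70059060e+02, -4.04667263e+01, -4.81503790e-02]), np.float64(-27.321159941724662))
stand top (array([ 4.85201171e+02,  3.04717321e+02, -4.14519423e-01]), np.float64(-37.69860943958739))
stand scene (array([ 4.90102759e+02,  3.02849814e+02, -4.11886707e-01]), np.float64(-28.78994266977837))
flange top (array([ 4.84779683e+02,  3.12812015e+02, -3.91257301e-01]), np.float64(-35.264443806618885))
flange scene (array([ 4.87220999e+02,  3.14486748e+02, -4.73901707e-01]), np.float64(-24.679414568725182))
handle top (array([ 4.83819158e+02,  3.03395253e+02, -4.49873371e-01]), np.float64(-46.74273141407919))
handle scene (array([ 4.93952331e+02,  2.99557562e+02, -4.85670057e-01]), np.float64(-38.22362009851305))
```

View pics/ab.png

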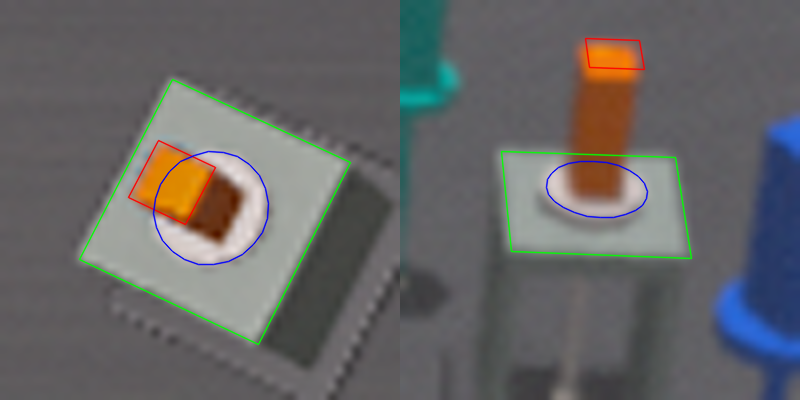

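The stand outline fits in both views. The small orange handle's top is at view (175,185) in the top crop and (608,62) in the scene crop, within about 2 mm of the stand centre. Next I check clearance to the neighbours.

Run:
```python
from h import *
c=np.load("top.npz");s=np.load("scene.npz")
f=lambda x,y:(x/2.2222+70,y/2.2222+80)
for n,b,t in(("blue",(205,228),(172,188)),("turq",(228,402),(198,402)),("orange",(107,298),(45,270))):
    B=onz(c,f(*b),0)
    z=min(range(60,300,2),key=lambda z:np.linalg.norm(onz(c,f(*t),z)[:2]-B[:2]));print(n,B[:2].round(),"height~",z)
g=lambda x,y:(x/2.2222+60,y/2.2222+110)
for n,b,t in(("blue",(643,247),(660,118)),("turq",(545,158),(549,67)),("orange",(682,185),(706,46))):
    B=onz(s,g(*b),0);z=min(range(60,300,2),key=lambda z:np.linalg.norm(proj(s,[B[0],B[1],z])-g(*t)));print(n,B[:2].round(),"h",z)
```

```text
blue [592. 316.] height~ 186
turq [387. 277.] height~ 168
orange [505. 426.] height~ 206
blue [600. 320.] h 186
turq [394. 288.] h 142
orange [509. 430.] h 206
```

>>> jog_arm(
  targets=[
    {"slide":[-9.6,34.6,0],"claw":45,"turn":[0,0,-6.2]},
    {"slide":[-9.6,34.6,0],"claw":45,"turn":[0,0,-6.2]},
    {"slide":[-9.6,34.6,0],"claw":45,"turn":[0,0,-6.2]},
    {"slide":[-9.6,34.6,-20],"claw":45,"turn":[0,0,-6.2]},
    {"slide":[-9.6,34.6,-17],"claw":45,"turn":[0,0,-6.2]},
  ],
)

```text
t: 10.78
eef_pos: [486.5, 301.9, 219.4]
tcp_rot: [3.141, -0.0, 1.114]
ft_force: [-0.1, 0.4, 0.2]
opening: 0.45
grip_force: 0.0
```

>>> jog_arm(
  targets=[
    {"slide":[0,0,-20],"claw":45,"turn":[0,0,0]},
    {"slide":[0,0,0],"claw":45,"turn":[0,0,0]},
    {"slide":[0,0,0],"claw":45,"turn":[0,0,0]},
  ],
)

```text
t: 11.15
eef_pos: [487.1, 300.9, 200.6]
tcp_rot: [3.141, -0.0, 1.118]
ft_force: [-0.2, -0.3, -0.4]
opening: 0.451
grip_force: 0.0
```

Run:
```python
from ov import *
s=state();print(s['eef_pos'],s['tcp_rot'])
c={k:np.array(v) for k,v in read_camera("scene").items()}
overlay(c,[("stand",[490.1,302.9,-.415],0,(0,255,0))],300,120,80,75,8,"pics/g.png")
```

```text
[487.13653672 300.91263052 200.6076267 ] [ 3.14104201e+00 -4.58743392e-04  1.11804141e+00]
```

View pics/g.png

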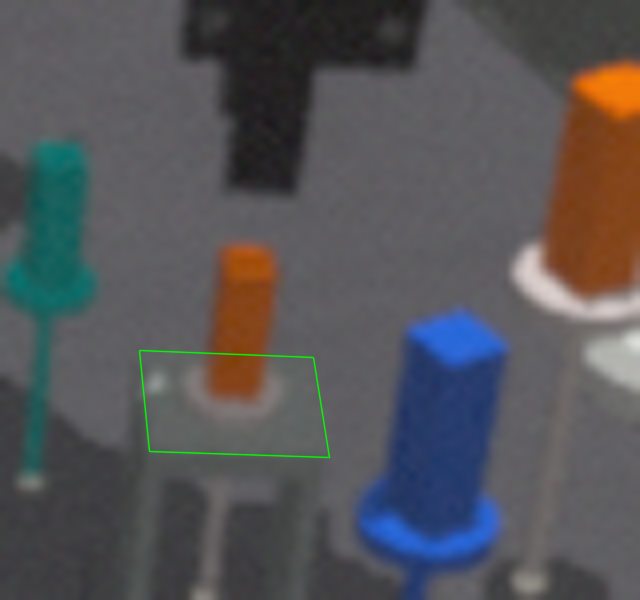

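The fingers (bottom at view (265,190)) sit about 1 px (2 mm) to the right of the probe's axis, which extrapolates to (256,190). I'll shift by that and descend.

>>> jog_arm(
  targets=[
    {"slide":[-1,-1.8,-20],"claw":45,"turn":[0,0,0]},
    {"slide":[0,0,-25],"claw":45,"turn":[0,0,0]},
    {"slide":[0,0,-25],"claw":45,"turn":[0,0,0]},
    {"slide":[0,0,-14],"claw":45,"turn":[0,0,0]},
    {"slide":[0,0,0],"claw":35,"turn":[0,0,0]},
  ],
)

```text
t: 11.82
eef_pos: [485.7, 299.3, 115.8]
tcp_rot: [-3.141, 0.001, 1.118]
ft_force: [0.4, -0.3, 0.6]
opening: 0.39
grip_force: 0.0
```

>>> jog_arm(
  targets=[
    {"slide":[0,0,0],"claw":20,"turn":[0,0,0]},
    {"slide":[0,0,0],"claw":0,"turn":[0,0,0]},
    {"slide":[0,0,0],"claw":0,"turn":[0,0,0]},
    {"slide":[0,0,0],"claw":0,"turn":[0,0,0]},
  ],
)

```text
t: 12.32
eef_pos: [485.8, 299.8, 116.8]
tcp_rot: [3.141, -0.001, 1.119]
ft_force: [-1.2, 0.0, 6.5]
opening: 0.185
grip_force: 30.0
```

Run:
```python
from ov import *
s=state();print(s['eef_pos'],s['tcp_rot'],s['opening'],s['ft_force'],s['moment'])
c={k:np.array(v) for k,v in read_camera("scene").items()};np.savez("scene4.npz",**c)
overlay(c,[],300,120,80,75,8,"pics/g2.png")
```

```text
[485.83395426 299.76538655 116.82555582] [ 3.14069297e+00 -1.08339938e-03  1.11877407e+00] 0.1848763786879369 [-1.15442208  0.02994302  6.5448572 ] [ 0.0126606   0.22332955 -0.00094165]
```

View pics/g2.png

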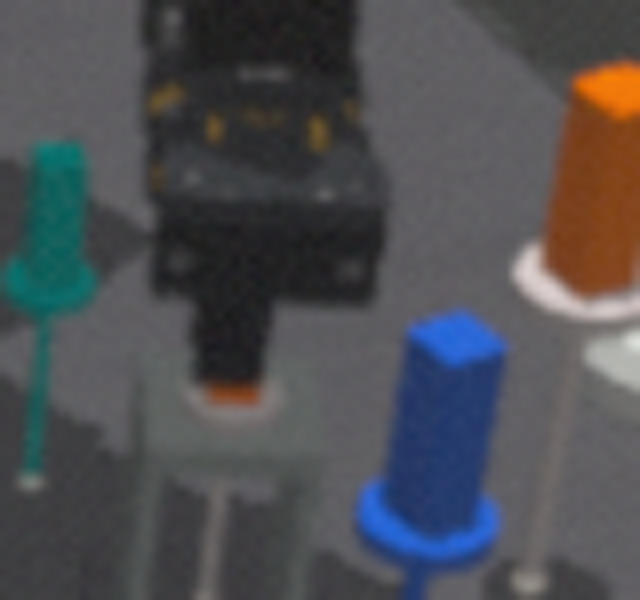

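The probe is gripped and centred: handle (207–262) and finger (195–268) line up at row 390. Lifting it out and carrying it to the red dot.

>>> jog_arm(
  targets=[
    {"slide":[0,0,15],"claw":0,"turn":[0,0,0]},
    {"slide":[0,0,30],"claw":0,"turn":[0,0,0]},
    {"slide":[0,0,35],"claw":0,"turn":[0,0,0]},
    {"slide":[0,0,35],"claw":0,"turn":[0,0,0]},
    {"slide":[0,0,10],"claw":0,"turn":[0,0,0]},
  ],
)

```text
t: 13.0
eef_pos: [486.0, 299.8, 243.5]
tcp_rot: [3.139, -0.003, 1.119]
ft_force: [0.1, 0.1, -1.6]
opening: 0.185
grip_force: 30.0
```

>>> jog_arm(
  targets=[
    {"slide":[3,-20,0],"claw":0,"turn":[0,0,0]},
    {"slide":[3,-40,0],"claw":0,"turn":[0,0,0]},
    {"slide":[3,-40,0],"claw":0,"turn":[0,0,0]},
    {"slide":[3,-40,0],"claw":0,"turn":[0,0,0]},
    {"slide":[3,-40,0],"claw":0,"turn":[0,0,0]},
  ],
)

```text
t: 13.62
eef_pos: [499.8, 117.3, 239.6]
tcp_rot: [-3.14, 0.001, 1.118]
ft_force: [0.9, 0.2, -1.2]
opening: 0.191
grip_force: 30.0
```

>>> jog_arm(
  targets=[
    {"slide":[3,-40,0],"claw":0,"turn":[0,0,0]},
    {"slide":[3,-40,0],"claw":0,"turn":[0,0,0]},
    {"slide":[3,-40,0],"claw":0,"turn":[0,0,0]},
    {"slide":[3,-40,0],"claw":0,"turn":[0,0,0]},
    {"slide":[3,-30,0],"claw":0,"turn":[0,0,0]},
  ],
)

```text
t: 14.25
eef_pos: [514.5, -72.8, 239.5]
tcp_rot: [-3.139, 0.001, 1.118]
ft_force: [-0.5, 0.2, -1.7]
opening: 0.19
grip_force: 30.0
```

>>> jog_arm(
  targets=[
    {"slide":[0,-18,0],"claw":0,"turn":[0,0,0]},
    {"slide":[0,0,0],"claw":0,"turn":[0,0,0]},
    {"slide":[0,0,0],"claw":0,"turn":[0,0,0]},
  ],
)

```text
t: 14.62
eef_pos: [515.2, -87.8, 240.7]
tcp_rot: [-3.141, -0.0, 1.119]
ft_force: [-0.2, 0.5, -1.5]
opening: 0.19
grip_force: 30.0
```

Run:
```python
from h import *
s=state();print(s['eef_pos'],s['tcp_rot'],s['ft_force'],s['moment'])
```

```text
[515.23209172 -87.83738665 240.65712193] [-3.14094144e+00 -4.28594248e-05  1.11900104e+00] [-0.20502042  0.49500975 -1.48001041] [-0.00595596 -0.10668164 -0.01554571]
```

>>> jog_arm(
  targets=[
    {"slide":[1,-1.2,-20],"claw":0,"turn":[0,0,0]},
    {"slide":[0,0,-30],"claw":0,"turn":[0,0,0]},
    {"slide":[0,0,-20],"claw":0,"turn":[0,0,0]},
    {"slide":[0,0,0],"claw":0,"turn":[0,0,0]},
    {"slide":[0,0,0],"claw":0,"turn":[0,0,0]},
  ],
)

```text
t: 15.25
eef_pos: [516.9, -89.2, 171.8]
tcp_rot: [3.141, -0.0, 1.12]
ft_force: [0.0, 0.4, -1.0]
opening: 0.188
grip_force: 30.0
```

Run:
```python
from ov import *
s=state();print(s['eef_pos'],s['ft_force'])
M["slot"]=rect(-38,-24,-67,67,58)+circ(4,58,12,-31,-50)
c={k:np.array(v) for k,v in read_camera("scene").items()};np.savez("scene5.npz",**c)
print(fit(c,"frame",[555.3,-40.5,-.05],span=(2,2,.02)))
overlay(c,[("slot",[555.3,-40.5,-.05],0,(0,255,0))],165,160,80,75,8,"pics/tip.png")
```

```text
[516.93298018 -89.18828686 171.75628589] [ 0.01965222  0.38042743 -1.01942436]
(array([ 5.55358198e+02, -4.02284127e+01, -5.00852818e-02]), np.float64(-24.650601021536488))
```

View pics/tip.png

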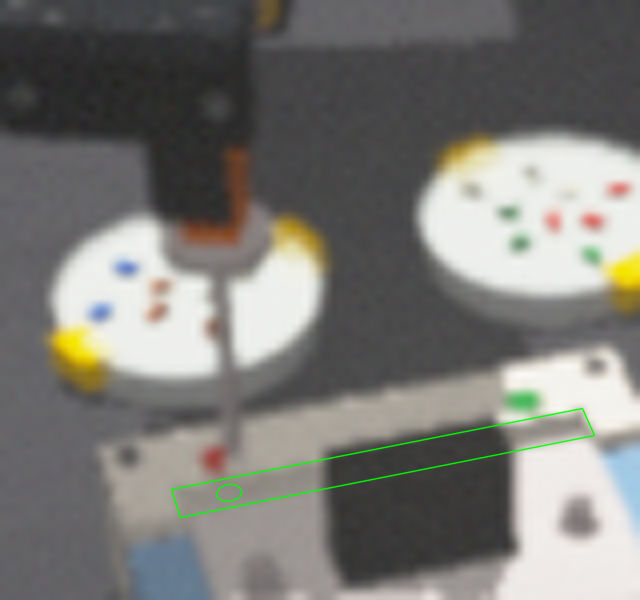

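The tip ends near view (233,457), close to the projected start circle (229,492) raised by the remaining height. The slot overlay coincides with the real slot on the right at (550,430). I'll check the tip pixels numerically.

Run:
```python
from h import *
c=np.load("scene5.npz");f=c["frame"];d=np.load("scene3.npz")["frame"]
print(f[212:224,188:200].mean(-1).round().astype(int))
print((f.astype(int)-d).mean(-1)[212:224,188:200].round().astype(int))
ex=np.array([.9988,-.05]);ey=np.array([.05,.9988])
p=np.array([555.3,-40.3])-31*ex-50*ey
for z in(67,71):print(z,proj(c,[*p,z]),proj(c,[516.9,-89.2,z]),proj(c,[516.9+3.3,-89.2,z]))
```

```text
[[ 77  83  90  94 106 114 109 124 133 142 153 160]
 [123 122 131 135 131 122 115 142 161 161 162 163]
 [168 163 161 160 144 121 117 144 160 163 163 164]
 [168 165 157 148 131 119 117 146 161 165 165 165]
 [164 159 138 112 105 116 127 147 162 165 165 164]
 [164 154 123  96 106 133 142 150 160 162 164 166]
 [164 164 136 113 115 143 154 153 158 158 159 160]
 [165 164 152 138 131 141 146 147 147 140 138 140]
 [158 157 152 142 137 137 138 137 137 136 136 138]
 [139 141 141 140 138 139 137 136 135 138 139 139]
 [141 137 138 139 140 141 141 141 142 143 146 149]
 [141 143 141 144 142 145 148 147 151 151 152 152]]
[[ -38  -38  -47  -53  -65  -72  -84  -81  -79  -80  -80  -76]
 [ -61  -70  -74  -82 -101 -115 -122  -95  -76  -76  -77  -75]
 [ -71  -75  -77  -78  -95 -119 -122  -95  -79  -76  -77  -76]
 [ -73  -75  -78  -80  -95 -109 -117  -92  -78  -74  -75  -74]
 [ -76  -78  -71  -51  -43  -43  -82  -87  -77  -75  -75  -75]
 [ -75  -79  -67  -39  -17    1  -34  -76  -78  -78  -75  -72]
 [ -75  -73  -72  -55  -40  -30  -47  -70  -70  -70  -69  -65]
 [ -74  -70  -67  -56  -43  -62  -61  -40  -21  -15  -15  -15]
 [ -67  -56  -35  -15   -6   -9  -11   -4   -2   -1   -1    0]
 [ -15   -7   -3    2    2    1   -1   -3   -6  -11  -17  -18]
 [  -1    0   -5   -5   -9  -15  -21  -32  -41  -49  -55  -58]
 [ -18  -19  -33  -38  -48  -56  -61  -75  -76  -77  -76  -77]]
67 [192.95292416 218.28797914] [192.22557754 217.12835095] [192.57851867 217.93319599]
71 [192.85021066 217.05848495] [192.121678   215.90002081] [192.47513117 216.70405082]
```

>>> jog_arm(
  targets=[
    {"slide":[-0.7,-2,-8],"claw":0,"turn":[0,0,0]},
    {"slide":[0,0,-6],"claw":0,"turn":[0,0,0]},
    {"slide":[0,0,0],"claw":0,"turn":[0,0,0]},
  ],
)

```text
t: 15.68
eef_pos: [515.6, -91.6, 156.5]
tcp_rot: [-3.141, 0.0, 1.119]
ft_force: [0.0, -0.4, -1.2]
opening: 0.191
grip_force: 30.0
```

>>> jog_arm(
  targets=[
    {"slide":[0,0,-4],"claw":0,"turn":[0,0,0]},
    {"slide":[0,0,0],"claw":0,"turn":[0,0,0]},
  ],
)

```text
t: 15.92
eef_pos: [515.8, -91.6, 152.7]
tcp_rot: [-3.141, 0.0, 1.119]
ft_force: [-0.5, 0.6, -0.9]
opening: 0.182
grip_force: 30.0
```

>>> jog_arm(
  targets=[
    {"slide":[0,0,-2],"claw":0,"turn":[0,0,0]},
    {"slide":[0,0,-2],"claw":0,"turn":[0,0,0]},
    {"slide":[0,0,0],"claw":0,"turn":[0,0,0]},
  ],
)

```text
t: 16.3
eef_pos: [515.8, -91.6, 148.8]
tcp_rot: [-3.141, 0.0, 1.119]
ft_force: [0.2, -0.9, -0.6]
opening: 0.187
grip_force: 30.0
```

>>> jog_arm(
  targets=[
    {"slide":[0,0,-2],"claw":0,"turn":[0,0,0]},
    {"slide":[0,0,-2],"claw":0,"turn":[0,0,0]},
    {"slide":[0,0,0],"claw":0,"turn":[0,0,0]},
  ],
)

```text
t: 16.68
eef_pos: [515.8, -91.6, 144.8]
tcp_rot: [-3.141, 0.0, 1.119]
ft_force: [-0.6, -0.7, -2.2]
opening: 0.187
grip_force: 30.0
```

>>> jog_arm(
  targets=[
    {"slide":[0,0,-2],"claw":0,"turn":[0,0,0]},
    {"slide":[0,0,-2],"claw":0,"turn":[0,0,0]},
    {"slide":[0,0,0],"claw":0,"turn":[0,0,0]},
  ],
)

```text
t: 17.05
eef_pos: [515.9, -91.6, 140.9]
tcp_rot: [3.141, -0.0, 1.119]
ft_force: [-0.5, -0.3, 1.5]
opening: 0.188
grip_force: 30.0
```

>>> jog_arm(
  targets=[
    {"slide":[0,0,-1.3],"claw":0,"turn":[0,0,0]},
    {"slide":[0,0,0],"claw":0,"turn":[0,0,0]},
  ],
)

```text
t: 17.3
eef_pos: [515.9, -91.6, 139.7]
tcp_rot: [3.141, -0.0, 1.119]
ft_force: [-0.1, 0.4, 2.1]
opening: 0.188
grip_force: 30.0
```

Run:
```python
from h import *
for i in range(3):
    read_camera("top");s=state();print(s['eef_pos'],s['ft_force'],s['moment'])
```

```text
[515.94790132 -91.62931453 139.75379745] [0.12630205 1.22679203 2.57099714] [ 0.12106561 -0.06147054  0.04652438]
[515.91874829 -91.63589201 139.78229281] [0.48120256 0.5296191  1.27364082] [ 0.12564679 -0.07096709 -0.0113468 ]
[515.93416391 -91.63550273 139.74705036] [ 0.42132178 -0.08818968  1.50410214] [ 0.09069157 -0.12840603 -0.04119908]
```

>>> jog_arm(
  targets=[
    {"slide":[0,0,-0.7],"claw":0,"turn":[0,0,0]},
    {"slide":[0.1,2,0],"claw":0,"turn":[0,0,0]},
    {"slide":[0.15,3,0],"claw":0,"turn":[0,0,0]},
    {"slide":[0.15,3,0],"claw":0,"turn":[0,0,0]},
    {"slide":[0.15,3,0],"claw":0,"turn":[0,0,0]},
  ],
)

```text
t: 18.08
eef_pos: [516.5, -80.5, 139.0]
tcp_rot: [3.141, 0.0, 1.119]
ft_force: [-0.4, -4.4, 2.3]
opening: 0.19
grip_force: 30.0
```

```bash
cat > r.py <<'E'
from h import *
F=[];Mo=[]
for i in range(3):
    read_camera("top");s=state();F.append(s['ft_force']);Mo.append(s['moment'])
print(s['eef_pos'].round(2),np.mean(F,0).round(2),np.mean(Mo,0).round(3),np.array(F)[:,2].round(1))
E
python3 r.py
```

```text
[516.39 -80.04 138.96] [-0.06  0.71  3.11] [ 0.267 -0.178 -0.004] [3.3 3.5 2.6]
```

>>> jog_arm(
  targets=[
    {"slide":[0.15,3,0.1],"claw":0,"turn":[0,0,0]},
    {"slide":[0.15,3,0.1],"claw":0,"turn":[0,0,0]},
    {"slide":[0.15,3,0.1],"claw":0,"turn":[0,0,0]},
    {"slide":[0.15,3,0.1],"claw":0,"turn":[0,0,0]},
    {"slide":[0.15,3,0.1],"claw":0,"turn":[0,0,0]},
  ],
)

```text
t: 18.85
eef_pos: [517.2, -65.5, 139.5]
tcp_rot: [3.141, 0.0, 1.119]
ft_force: [-0.6, -3.5, 3.1]
opening: 0.188
grip_force: 30.0
```

```bash
python3 r.py
```

```text
[517.12 -65.11 139.43] [0.22 0.65 3.17] [ 0.027 -0.122  0.016] [2.5 3.7 3.3]
```

>>> jog_arm(
  targets=[
    {"slide":[0.15,3,0.12],"claw":0,"turn":[0,0,0]},
    {"slide":[0.15,3,0.12],"claw":0,"turn":[0,0,0]},
    {"slide":[0.15,3,0.12],"claw":0,"turn":[0,0,0]},
    {"slide":[0.15,3,0.12],"claw":0,"turn":[0,0,0]},
    {"slide":[0.15,3,0.12],"claw":0,"turn":[0,0,0]},
  ],
)

```text
t: 19.62
eef_pos: [517.9, -50.5, 140.1]
tcp_rot: [3.142, 0.0, 1.119]
ft_force: [-0.7, -2.6, 3.7]
opening: 0.188
grip_force: 30.0
```

```bash
python3 r.py
```

```text
[517.85 -49.93 140.04] [0.93 1.37 3.75] [ 0.393 -0.136 -0.016] [3.7 4.5 3. ]
```

>>> jog_arm(
  targets=[
    {"slide":[0.15,3,0.25],"claw":0,"turn":[0,0,0]},
    {"slide":[0.15,3,0.2],"claw":0,"turn":[0,0,0]},
    {"slide":[0.15,3,0.2],"claw":0,"turn":[0,0,0]},
    {"slide":[0.15,3,0.15],"claw":0,"turn":[0,0,0]},
    {"slide":[0.15,3,0.15],"claw":0,"turn":[0,0,0]},
  ],
)

```text
t: 20.4
eef_pos: [518.7, -35.4, 141.0]
tcp_rot: [3.142, 0.0, 1.119]
ft_force: [0.1, -3.0, 2.9]
opening: 0.192
grip_force: 30.0
```

```bash
python3 r.py
```

```text
[518.6  -34.99 140.98] [0.53 1.71 3.14] [ 0.289 -0.122  0.003] [3.  3.7 2.7]
```

>>> jog_arm(
  targets=[
    {"slide":[0.15,3,0.17],"claw":0,"turn":[0,0,0]},
    {"slide":[0.15,3,0.17],"claw":0,"turn":[0,0,0]},
    {"slide":[0.15,3,0.17],"claw":0,"turn":[0,0,0]},
    {"slide":[0.15,3,0.17],"claw":0,"turn":[0,0,0]},
    {"slide":[0.15,3,0.17],"claw":0,"turn":[0,0,0]},
  ],
)

```text
t: 21.18
eef_pos: [519.4, -20.4, 141.9]
tcp_rot: [3.142, 0.0, 1.119]
ft_force: [0.4, -2.9, 1.7]
opening: 0.186
grip_force: 30.0
```

```bash
python3 r.py
```

```text
[519.38 -19.98 141.85] [0.08 1.91 2.34] [ 0.388 -0.12  -0.045] [3.3 2.2 1.5]
```

>>> jog_arm(
  targets=[
    {"slide":[0.15,3,0.08],"claw":0,"turn":[0,0,0]},
    {"slide":[0.15,3,0.1],"claw":0,"turn":[0,0,0]},
    {"slide":[0.15,3,0.12],"claw":0,"turn":[0,0,0]},
    {"slide":[0.15,3,0.13],"claw":0,"turn":[0,0,0]},
    {"slide":[0.15,3,0.13],"claw":0,"turn":[0,0,0]},
  ],
)

```text
t: 21.95
eef_pos: [520.2, -5.5, 142.4]
tcp_rot: [3.141, 0.0, 1.119]
ft_force: [-0.7, -3.8, 3.2]
opening: 0.191
grip_force: 30.0
```

```bash
python3 r.py
```

```text
[520.1   -5.   142.41] [-0.2   0.8   2.79] [ 0.343 -0.103 -0.006] [2.9 2.2 3.3]
```

>>> jog_arm(
  targets=[
    {"slide":[0.15,3,0.13],"claw":0,"turn":[0,0,0]},
    {"slide":[0.15,3,0.13],"claw":0,"turn":[0,0,0]},
    {"slide":[0.15,3,0.13],"claw":0,"turn":[0,0,0]},
    {"slide":[0.15,3,0.13],"claw":0,"turn":[0,0,0]},
    {"slide":[0.15,3,0.13],"claw":0,"turn":[0,0,0]},
  ],
)

```text
t: 22.72
eef_pos: [520.9, 9.5, 143.0]
tcp_rot: [3.142, 0.0, 1.119]
ft_force: [-0.3, -2.8, 1.6]
opening: 0.187
grip_force: 30.0
```

```bash
python3 r.py
```

```text
[520.86   9.94 143.06] [0.22 1.33 2.66] [ 0.275 -0.087 -0.008] [2.8 2.7 2.5]
```

>>> jog_arm(
  targets=[
    {"slide":[0.1,2,0.08],"claw":0,"turn":[0,0,0]},
    {"slide":[0.05,1,0],"claw":0,"turn":[0,0,0]},
    {"slide":[0,0,0],"claw":0,"turn":[0,0,0]},
    {"slide":[0,0,2],"claw":0,"turn":[0,0,0]},
    {"slide":[0,0,5],"claw":0,"turn":[0,0,0]},
  ],
)

```text
t: 23.5
eef_pos: [520.8, 12.5, 150.1]
tcp_rot: [-3.141, 0.0, 1.119]
ft_force: [-0.0, 0.2, -1.2]
opening: 0.187
grip_force: 30.0
```

>>> jog_arm(
  targets=[
    {"slide":[0,0,20],"claw":0,"turn":[0,0,0]},
    {"slide":[0,0,35],"claw":0,"turn":[0,0,0]},
    {"slide":[0,0,35],"claw":0,"turn":[0,0,0]},
    {"slide":[-2,20,0],"claw":0,"turn":[0,0,0]},
    {"slide":[-5,40,0],"claw":0,"turn":[0,0,0]},
  ],
)

```text
t: 24.12
eef_pos: [514.0, 72.4, 240.6]
tcp_rot: [3.141, -0.0, 1.117]
ft_force: [-0.7, 0.7, -1.2]
opening: 0.189
grip_force: 30.0
```

>>> jog_arm(
  targets=[
    {"slide":[-5,40,0],"claw":0,"turn":[0,0,0]},
    {"slide":[-5,40,0],"claw":0,"turn":[0,0,0]},
    {"slide":[-5,40,0],"claw":0,"turn":[0,0,0]},
    {"slide":[-5,40,0],"claw":0,"turn":[0,0,0]},
    {"slide":[-5,40,0],"claw":0,"turn":[0,0,0]},
  ],
)

```text
t: 24.75
eef_pos: [488.4, 273.7, 240.2]
tcp_rot: [-3.141, 0.0, 1.119]
ft_force: [0.4, -0.1, -1.7]
opening: 0.192
grip_force: 30.0
```

>>> jog_arm(
  targets=[
    {"slide":[-3,26,0],"claw":0,"turn":[0,0,0]},
    {"slide":[0,0,0],"claw":0,"turn":[0,0,0]},
    {"slide":[0,0,0],"claw":0,"turn":[0,0,0]},
  ],
)

```text
t: 25.12
eef_pos: [485.9, 297.9, 240.1]
tcp_rot: [-3.141, 0.001, 1.119]
ft_force: [-0.3, 0.9, -0.5]
opening: 0.19
grip_force: 30.0
```

```bash
python3 r.py
```

```text
[486.22 297.53 240.23] [ 0.52  0.16 -1.55] [-0.088 -0.065 -0.007] [-1.7 -1.2 -1.7]
```

>>> jog_arm(
  targets=[
    {"slide":[-0.4,2.3,0],"claw":0,"turn":[0,0,0]},
    {"slide":[0,0,-20],"claw":0,"turn":[0,0,0]},
    {"slide":[0,0,-15],"claw":0,"turn":[0,0,0]},
    {"slide":[0,0,0],"claw":0,"turn":[0,0,0]},
  ],
)

```text
t: 25.78
eef_pos: [485.3, 300.4, 204.1]
tcp_rot: [-3.14, 0.002, 1.118]
ft_force: [-0.6, 0.3, -1.1]
opening: 0.191
grip_force: 30.0
```

>>> jog_arm(
  targets=[
    {"slide":[0,0,-12],"claw":0,"turn":[0,0,0]},
    {"slide":[0,0,-20],"claw":0,"turn":[0,0,0]},
    {"slide":[0,0,-20],"claw":0,"turn":[0,0,0]},
    {"slide":[0,0,-20],"claw":0,"turn":[0,0,0]},
    {"slide":[0,0,-8],"claw":0,"turn":[0,0,0]},
  ],
)

```text
t: 26.4
eef_pos: [485.4, 300.6, 124.1]
tcp_rot: [-3.141, 0.001, 1.119]
ft_force: [-0.4, -0.7, -1.4]
opening: 0.19
grip_force: 30.0
```

>>> jog_arm(
  targets=[
    {"slide":[0,0,-4],"claw":0,"turn":[0,0,0]},
    {"slide":[0,0,-2],"claw":0,"turn":[0,0,0]},
    {"slide":[0,0,0],"claw":0,"turn":[0,0,0]},
  ],
)

```text
t: 26.78
eef_pos: [485.8, 300.8, 119.5]
tcp_rot: [3.141, -0.0, 1.119]
ft_force: [0.2, -0.7, -1.6]
opening: 0.188
grip_force: 30.0
```

>>> jog_arm(
  targets=[
    {"slide":[0,0,-1.5],"claw":0,"turn":[0,0,0]},
    {"slide":[0,0,-1],"claw":0,"turn":[0,0,0]},
    {"slide":[0,0,0],"claw":0,"turn":[0,0,0]},
  ],
)

```text
t: 27.15
eef_pos: [485.7, 300.7, 116.8]
tcp_rot: [3.141, -0.0, 1.119]
ft_force: [-0.6, -0.3, 1.4]
opening: 0.189
grip_force: 30.0
```

```bash
python3 r.py
```

```text
[485.73 300.7  116.86] [-0.74 -0.15  2.39] [-0.07   0.061  0.024] [2.5 2.  2.7]
```

Flange resting on the stand. Release, and back off upward.

>>> jog_arm(
  targets=[
    {"slide":[0,0,0],"claw":30,"turn":[0,0,0]},
    {"slide":[0,0,0],"claw":45,"turn":[0,0,0]},
    {"slide":[0,0,0],"claw":45,"turn":[0,0,0]},
    {"slide":[0,0,15],"claw":45,"turn":[0,0,0]},
    {"slide":[0,0,30],"claw":45,"turn":[0,0,0]},
  ],
)

```text
t: 27.92
eef_pos: [485.3, 300.5, 162.2]
tcp_rot: [-3.141, 0.001, 1.119]
ft_force: [0.8, -0.8, 0.9]
opening: 0.451
grip_force: 0.0
```

>>> jog_arm(
  targets=[
    {"slide":[0,0,40],"claw":45,"turn":[0,0,0]},
    {"slide":[0,0,50],"claw":45,"turn":[0,0,0]},
    {"slide":[0,-50,20],"claw":45,"turn":[0,0,0]},
    {"slide":[0,-50,0],"claw":45,"turn":[0,0,0]},
    {"slide":[0,-50,0],"claw":45,"turn":[0,0,0]},
  ],
)

```text
t: 28.55
eef_pos: [485.4, 149.3, 273.1]
tcp_rot: [3.14, -0.001, 1.119]
ft_force: [0.1, -0.6, 0.3]
opening: 0.449
grip_force: 0.0
```

>>> jog_arm(
  targets=[
    {"slide":[0,-20,0],"claw":45,"turn":[0,0,0]},
    {"slide":[0,0,0],"claw":45,"turn":[0,0,0]},
    {"slide":[0,0,0],"claw":45,"turn":[0,0,0]},
  ],
)

```text
t: 28.92
eef_pos: [485.7, 131.3, 272.2]
tcp_rot: [3.141, -0.001, 1.119]
ft_force: [-0.1, -0.2, 0.3]
opening: 0.447
grip_force: 0.0
```

Run:
```python
from ov import *
s=state();print(s['t'],s['eef_pos'],s['ft_force'])
for n in("scene","top"):
    c={k:np.array(v) for k,v in read_camera(n).items()}
    o=np.load(n+".npz")["frame"];b,_=blobs(masks(c["frame"])["orange"],40);print(n,b)
    b=-2.8 if n=="top" else 2.8
    print(fit(c,"plate",[568+b,-41,-.05],dz=50,span=(2,2,.03)),fit(c,"flange",[488+b,303.5,0],span=(2,2,.03)))
    print([[round(float(v)) for v in r["xy"]] for r in look_for("dish_a",n)])
    if n=="scene": print("stand px",proj(c,[490.1,302.9,160]))
```

```text
28.925 [485.70185119 131.25015395 272.16215487] [-0.10209732 -0.21497811  0.27374012]
scene [(314, [375.67, 141.1], 1), (110, [330.07, 159.21], 2), (209, [433.3, 232.75], 3), (362, [131.72, 361.68], 7)]
(array([ 5.70019791e+02, -4.05373060e+01, -4.82396410e-02]), np.float64(-27.35034349660144)) (array([4.88271644e+02, 3.14503320e+02, 2.57429361e-02]), np.float64(-22.767050057848564))
[[191, 199], [196, 313], [234, 189], [214, 228]]
stand px [330.97356912 151.17382691]
top [(165, [123.13, 95.33], 21), (167, [391.77, 99.65], 22), (226, [95.69, 203.86], 29), (52, [154.71, 215.62], 30)]
(array([ 5.67842822e+02, -4.00228727e+01, -5.67244393e-02]), np.float64(-28.630799213092214)) (array([ 4.96075487e+02,  3.06404513e+02, -1.85995726e-01]), np.float64(-32.54450659946601))
[[218, 121], [340, 122], [268, 269], [299, 197]]
```

```bash
python3 -c "
from cell import *
print(job_done())"
```

```text
the job is handed in; nothing more can be done
None
```

I handed the job in at about 29 s: plate flush and released, brass bar traced from the red dot to the green dot at roughly 3 to 5 N and about 2.4 cm/s, and probe back in its stand. Plate and probe were confirmed in the last pictures; the detector found only some of the dishes there, with nothing to suggest they moved, and no verdict was returned.

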